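# Ready the water tester for its zero reading

## Task

Get the plant-water tester ready for a zero reading: swing its screen lid up by the orange tab until it stands about 105 degrees open (just past upright) and leave it there, then fit the loose bayonet cap into the well with its two lugs in the entry slots, fully home. Turn the cap clockwise (seen from above) half-way to its lock, 45 degrees, so that its bar points at the green marks; never let it go on to the lock at the red marks. A spring turns the cap back, so finish with the gripper still holding it at the green marks, and leave the pot, the duck and the ribbon where they are.

Things in the scene. Friction and masses are not known exactly. Their poses are not given: they have to be found in the camera images.
- tester: Water tester: blue case fixed to the table, 158 x 160 mm, 60 mm high to its flat deck. Origin at table height under the case; x runs from its front edge (x = -68 mm, facing the robot) to its back (+90), z up. The lid's hinge axis runs along y at x = +75, z = 66 mm; the shut lid covers the deck and the well.
- well (a point): Centre of the well's mouth, at deck height; tester's axes; well 29 mm deep. Flush flange, 5 mm thick, hole 30 mm across, two entry slots 12 mm wide reaching 23.5 mm from the centre towards +x and -x. Mark pairs on the deck, 29 to 40 mm from the centre, for the bar's ends: white at the slots, green 45 degrees clockwise from above, red 90 (lock).
- screen (a joint): Angle of the screen lid in rad: 0 shut (flat on the deck), growing as its front edge swings up and back, at most 2.5; 105 degrees is 1.83. Lid 140 mm from hinge to front edge, 156 mm wide, 10 mm thick. A stiff hinge (0.35 N m of friction) keeps it where it is left; raising it takes about 3 N at the tab.
- lid_tab (a point): Point to pinch on the orange tab, a bar 14 mm wide (along the hinge) and 10 mm thick that juts 45 mm from the middle of the lid's front edge, in its plane, clear of the case. It lies 32 mm out from that edge, 172 mm from the hinge axis and 2 mm off it (above when shut). Moves with the lid: x from tab to hinge, y along the hinge, z up when shut.
- cap_grip (a point): Loose bayonet cap (black bar, grey disc), 60 g, 54 mm high, upright on the table: a point on its axis 39 mm above its lower end, the middle of its bar grip. Bar 44 mm long along x, 14 mm thick along y, 24 to 54 mm above the lower end, white line on top. z up; a half turn makes no difference. Fully home, the disc lies on the deck and this point is 23 mm above the well's mouth.
- cap: The same cap; origin at the centre of its lower end, same axes. Grey plug 26 mm across, 16 mm long, with two brass lugs, 8 mm wide and 5 thick (3 to 8 mm above the lower end), reaching 21 mm from the axis along +x and -x, in line with the bar; above it a disc 52 mm across, 16 to 24 mm up. Once turned, the lugs lie under the flange with 3 mm of play.
- shutter (a joint): Turn in rad of the sprung ring in the well that the cap's lugs drive: 0 at rest (lugs under the entry slots), growing clockwise seen from above, stop and lock at 1.57. It trails the cap by up to 0.1 rad of play; its spring turns it back (0.02 N m at rest, 0.09 N m half-way).
- pot: A small clay pot, 64 mm across and 50 mm high, loose; origin at its underside. To be left alone.
- duck: A small yellow bath duck, 56 x 46 x 42 mm, loose; origin at its underside. To be left alone.
- ribbon: A spool of red ribbon lying flat, 72 mm across and 30 mm high, loose; origin at its underside. To be left alone.
There are look-alikes about, which are no part of the job. Of the things shaped like the cap, the grey one is meant.

How it is judged:
On the way, in this order (a step that is already met when the one before it is completed fails the run):
1. the screen lid stands about 105 degrees open and is let go (value of joint screen between 1.68 and 1.98 rad and contact force between the fingers and tester below 0.2 N), for 0.2 s.
2. the cap is fully home in the well (horizontal distance between cap_grip and well below 0.005 m and z of cap_grip in the frame of well below 0.026 m and angle between cap_grip's own z axis and vertical below 0.12 rad), for 0.2 s.
At the end, for the whole second after the job is handed in: The lid stands 105 degrees open (within 8); the cap is home in the well (within 3 mm of height, 5 mm sideways, 7 degrees of tilt), turned 45 degrees clockwise from the entry slots (within 10) with its lugs driving the sprung ring, and the gripper holds it with 2 N or more (all of step 2 and value of joint screen between 1.68 and 1.98 rad and angle between the x axis of cap_grip and the x axis of well, either way round between 0.61 and 0.96 rad and value of joint shutter above 0.45 rad and contact force between the fingers and cap above 2 N); the arm keeps its last pose, push and grip.
It fails at once if the cap is turned on into the lock (more than about 72 degrees) (value of joint shutter above 1.25 rad).
It fails at once if the pot, the duck or the ribbon is moved by more than 30 mm (distance of any of pot, duck, ribbon from where it was at the start of the episode above 0.03 m).
It also fails if it takes over 61 s, if anything falls off the work surface, if the arm or the gripper's body presses on something with over 40 N, if the wrist force passes 120 N, or if a joint passes its speed limit or range.

## Robot

A 6-joint arm with a two-finger parallel gripper is mounted at the origin on the work surface; the furniture and walls round the work are solid. World frame = base frame: x ahead of the robot, y to its left, z up, the work surface at z = 0. Lengths are in m, angles in rad, forces in N, time in s.
With the tool pointing down it reaches from about 0.25 to 0.775 m from the base axis. Payload 4 kg.
Tool frame: the origin (TCP) lies midway between the tips of the shut fingers; the grasp point (between the pads) lies 19 mm behind it (robot.grasp_offset is the distance from the TCP to the grasp point, in m); z points along the fingers, y is the direction in which the jaws open and shut (so a half turn about z gives the same grasp; the last joint's range is limited). The gripper opens to 94 mm and grips with 3 to 60 N. Pads are 16 mm wide; open, the fingers measure 119 mm over their backs; the gripper's body (75 mm by 177 mm) begins 78 mm behind the grasp point.
Start: joints at [0.999, 0.087, 1.371, -0, 1.684, -0.103], TCP at [0.249, 0.491, 0.206] pointing down, gripper open.
Joint ranges: [-3.1, 3.1], [-0.76, 2.03], [0.27, 2.55], [-1.08, 4.22], [0.17, 2.65], [-2.57, 2.57]. Speed limits (rad/s): [2.79, 2.79, 3.14, 3.14, 3.14, 3.14].

## Interface

Orientations are given as [roll, pitch, yaw] about the fixed x, y, z axes, in that order (R = Rz(yaw) Ry(pitch) Rx(roll)).
In Python, from bench import status, viewer, order, robot gives the robot as it stands. The module is installed in compiled form; this text tells all that it offers.
- The arm moves only by the tool move_arm, never from a script. Its argument "targets" is a list of rows, each a list of 3 entries, a list of its own where there are three numbers: the shift along the tool's x, y, z in mm, then the turn, a rotation vector about the tool's x, y, z in degrees, then the opening, from -1 (shut) to 1 (fully open). A call has 1 to 20 rows; each row is the pose to reach, as a shift and turn from the pose commanded when the call began, along the tool's axes at that moment; what a row does not reach only later rows make up. A row lasts 1/8 s, in which the tool goes at most 62.5 mm and 10.7 degrees, less where a joint would pass 70% of its speed; a pose out of reach is approached as far as the arm can. A call with a gripper value outside its range is refused whole. The fingers move at their own pace and stop on an object; the grip force is fixed at half the most. Time passes only in rows, so rows that repeat a pose let the fingers close. It gives the time, the measured TCP pose, the force and the opening at its end, in the units of the state.
- status.get_obs(): the state, without advancing time (a new reading comes with each control period).
- viewer.snapshot(name): name is "side" or "top" or "wrist"; returns the picture (480x640x3 uint8, red, green, blue); there is no depth.
- viewer.camera_model(name): a dict with "K" (3x3 intrinsics, pixels), "xyz" and "attitude" of the camera in the world; the wrist camera has in their place "T_tool_cam" (4x4, takes a point from camera to tool coordinates, whose origin is the TCP and whose axes are the flange's). Camera axes: x right, y up, looking along -z (the intrinsics and any distortion apply to the point x, -y, -z); pixel columns grow to the right and rows downward; lengths in m; the calibration is good to about 2 mm. The wrist camera is an equidistant fisheye: a pixel r from the principal point sees the ray r / f radians off the axis. A picture is of the moment at which its call begins: read the wrist's pose just before it. camera_model takes no time and is no camera call.
- order.close_job(): hands the job in, once; it reports no verdict.
The state is a dict: "time": time; "joint_positions": joint angles; "qvel": joint speeds; "joint_torque": joint torques, N m; "tool_pos": TCP position; "ee_rot": TCP orientation; "wrist_force": force on the tool from outside, world axes, zero at the start; "wrist_torque": the same for the moment, N m; "width": finger opening in m.
Only numpy, scipy, OpenCV 4.12 (cv2) and the standard library are available. Lean on these libraries where they do the work, as an engineer would, in place of code of your own. Each camera call takes 0.05 s, during which the arm holds its last target. There are 200 camera calls.

## Working session

There is one attempt and no reset: what is moved stays moved. The work goes in short steps, Python scripts to look and compute and a tool call to move; the robot and the scene stay as the last step left them, time stands still between calls to the robot, and variables do not carry over. Pictures are saved under pics/ and viewed, about 8 in all and at most 12, crops included, and the job is handed in when it is done.

Besides the shell and the picture viewer there is one more tool, called after "Request:" as name(argument=value, ...) on one line, values as JSON. move_arm: Moves the arm, as the interface text tells. Its arguments: {"type":"object","properties":{"targets":{"type":"array"}},"required":["targets"]}

```bash
mkdir -p pics
cat > h.py <<'E'
import numpy as np, cv2
from bench import status, viewer, order, robot
from scipy.spatial.transform import Rotation as R
def snap(n,f=None):
    im=viewer.snapshot(n)
    if f: cv2.imwrite('pics/'+f,im[:,:,::-1])
    return im
E
python3 - <<'E'
from h import *
o=status.get_obs(); print(o['tool_pos'],o['ee_rot'],o['width'],o['time'])
for n in('side','top','wrist'): print(n,viewer.camera_model(n))
a=snap('top','top0.png'); snap('side','side0.png'); snap('wrist','wrist0.png')
E
```

```text
[0.24820621 0.49018167 0.20431079] [-3.13940084e+00 -2.08989138e-04  2.67278544e+00] 0.09382812748540176 0.0
side {'K': array([[583.20348527,   0.        , 324.07850734],
       [  0.        , 583.20348527, 242.54650076],
       [  0.        ,   0.        ,   1.        ]]), 'xyz': array([-0.09688689, -0.95456944,  0.66524871]), 'attitude': array([ 1.09297652, -0.01929146, -0.5504667 ])}
top {'K': array([[505.23324188,   0.        , 317.21536507],
       [  0.        , 505.23324188, 243.27756305],
       [  0.        ,   0.        ,   1.        ]]), 'xyz': array([0.30318597, 0.00673828, 1.25780366]), 'attitude': array([ 0.15259048,  0.01350869, -1.57374764])}
wrist {'K': array([[371.64829954,   0.        , 316.53196808],
       [  0.        , 371.64829954, 227.22867771],
       [  0.        ,   0.        ,   1.        ]]), 'T_tool_cam': array([[ 8.81952948e-04,  9.69814339e-01,  2.43842921e-01,
         7.10755158e-02],
       [ 9.99999578e-01, -7.92840297e-04, -4.63596346e-04,
         5.90234781e-05],
       [-2.56273890e-04,  2.43843227e-01, -9.69814629e-01,
        -1.77903090e-01],
       [ 0.00000000e+00,  0.00000000e+00,  0.00000000e+00,
         1.00000000e+00]])}
```

View pics/top0.png

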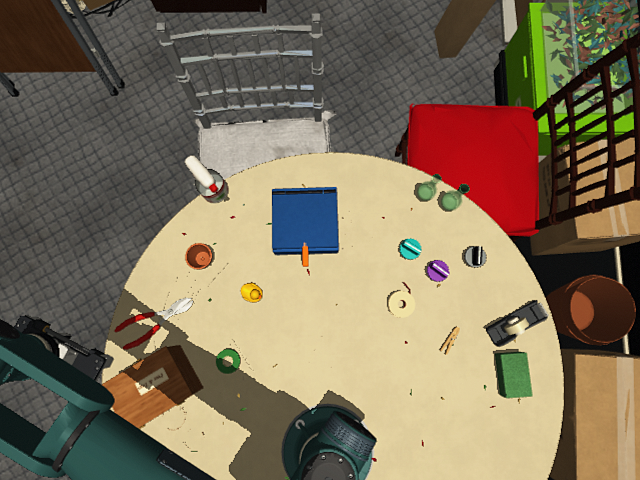

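View pics/side0.png

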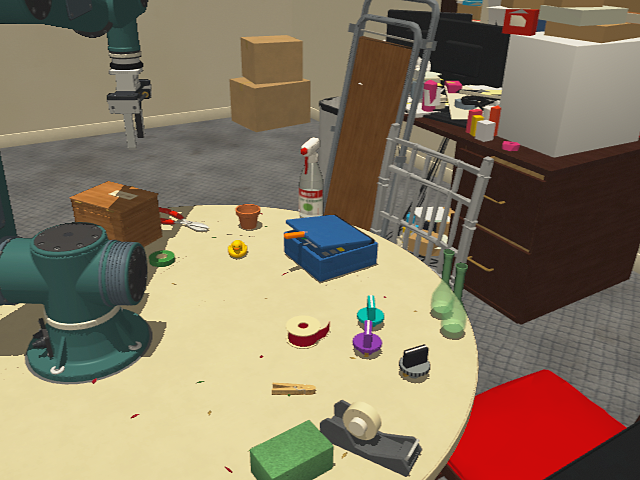

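The top view shows the tester at (305,220) with its tab at (306,255), the pot at (200,256), the duck at (251,292) and the ribbon at (401,303). The cap-shaped things are teal (410,249), purple (437,271) and grey disc with black bar (475,257). The grey one fits the description. I'll confirm it in one crop and measure.

```bash
cat >> h.py <<'E'
def ray(n,uv,obs=None):
    """origin, direction of pixel ray in world"""
    m=viewer.camera_model(n); K=m['K']; x=(uv[0]-K[0,2])/K[0,0]; y=(uv[1]-K[1,2])/K[1,1]
    if n=='wrist':
        r=np.hypot(x,y); s=np.sin(r)/r if r>1e-9 else 1
        d=np.array([x*s,-y*s,-np.cos(r)]); T=m['T_tool_cam']
        Rt=R.from_euler('xyz',obs['ee_rot']).as_matrix()
        return np.array(obs['tool_pos'])+Rt@T[:3,3], Rt@T[:3,:3]@d
    A=R.from_euler('xyz',m['attitude']).as_matrix()
    return m['xyz'],A@np.array([x,-y,-1.])
def onz(n,uv,z,obs=None):
    o,d=ray(n,uv,obs); return o+d*(z-o[2])/d[2]
def tri(r1,r2):
    (a,u),(b,v)=r1,r2; s,t=np.linalg.lstsq(np.c_[u,-v],b-a,rcond=None)[0]
    return (a+s*u+b+t*v)/2, np.linalg.norm(a+s*u-b-t*v)
def blob(im,lo,hi,roi):
    x0,y0,x1,y1=roi; h=cv2.cvtColor(im[y0:y1,x0:x1],cv2.COLOR_RGB2HSV); m=cv2.inRange(h,lo,hi)
    n,l,s,c=cv2.connectedComponentsWithStats(m); k=1+np.argmax(s[1:,4])
    cnt=max(cv2.findContours((l==k).astype('uint8'),0,1)[0],key=cv2.contourArea)
    return c[k]+[x0,y0], s[k], cnt+[x0,y0]
E
python3 - <<'E'
from h import *
a=cv2.imread('pics/top0.png')[:,:,::-1].copy(); s=cv2.imread('pics/side0.png')[:,:,::-1].copy()
for im,n,roi in((a,'top',(260,170,350,275)),(s,'side',(270,200,390,290))):
    c,st,cnt=blob(im,(105,120,40),(125,255,255),roi); print(n,'blue',c,cv2.minAreaRect(cnt)); print(cv2.approxPolyDP(cnt,3,True).reshape(-1,2).tolist())
ct,st,cn=blob(a,(5,150,120),(20,255,255),(285,235,325,275)); print(ct,cv2.minAreaRect(cn),cn.reshape(-1,2).max(0),cn.reshape(-1,2).min(0))
cs,st,cn=blob(s,(5,150,120),(20,255,255),(270,220,320,250)); print(cs,st)
print('tab',tri(ray('top',ct),ray('side',cs)))
for nm,uv in(('cap',(475,257)),('teal',(410,249)),('pot',(200,256)),('duck',(251,292)),('rib',(401,303))): print(nm,onz('top',uv,0.03))
c1=cv2.resize(a[225:285,385:495],None,fx=5,fy=5,interpolation=2)
c2=cv2.resize(s[200:290,270:390],None,fx=550/120,fy=550/120,interpolation=2)[:300]
cv2.imwrite('pics/c1.png',np.vstack([c1,c2])[:600,:,::-1])
E
```

```text
top blue [304.33636134 220.51728489] ((304.5, 220.0), (66.0, 65.0), 90.0)
[[335, 187], [272, 190], [285, 191], [272, 195], [274, 252], [300, 253], [303, 241], [309, 253], [337, 250]]
side blue [329.45769541 246.19285522] ((330.4669189453125, 246.7239990234375), (64.2987060546875, 91.54324340820312), 83.1572265625)
[[286, 220], [295, 229], [285, 232], [307, 228], [305, 237], [319, 248], [303, 245], [307, 242], [300, 238], [284, 238], [285, 252], [319, 280], [375, 263], [376, 242], [369, 244], [370, 238], [334, 215]]
[304.64516129 256.2016129 ] ((305.0, 256.0), (20.0, 6.0), 90.0) [308 266] [302 246]
[293.62727273 234.56363636] [ 14  11  21   8 110]
tab (array([0.45343376, 0.05085246, 0.09082322]), np.float64(0.0022572865610427646))
cap [ 0.45628172 -0.36190086  0.03      ]
teal [ 0.47675132 -0.20439679  0.03      ]
pot [0.46188929 0.31091101 0.03      ]
duck [0.37322404 0.18385961 0.03      ]
rib [ 0.34545063 -0.17871434  0.03      ]
```

View pics/c1.png

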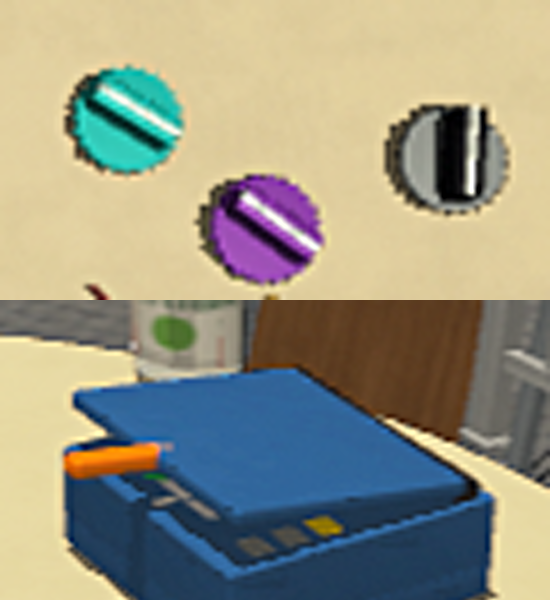

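The crop confirms it: the grey disc with the black bar (475,257) is the cap. Teal and purple are look-alikes. The lid already stands about 8° open. Next I'll plan the approach above the tab.

```bash
cat >> h.py <<'E'
def rel(p0,e0,p1,e1):
    """shift mm / rotvec deg in tool axes from pose 0 to 1 (eulers)"""
    A=R.from_euler('xyz',e0); B=R.from_euler('xyz',e1)
    return (A.inv().apply(np.subtract(p1,p0))*1000).round(1), np.degrees((A.inv()*B).as_rotvec()).round(1)
E
python3 - <<'E'
from h import *
o=status.get_obs()
print(rel(o['tool_pos'],o['ee_rot'],[.42,.05,.22],[np.pi,0,np.pi]))
E
```

```text
(array([-352.1, -315.2,  -15. ]), array([ -0.1,  -0. , -26.9]))
```

Request:
move_arm(targets=[[[-352,-315,-15],[0,0,-27],1],[[-352,-315,-15],[0,0,-27],1],[[-352,-315,-15],[0,0,-27],1],[[-352,-315,-15],[0,0,-27],1],[[-352,-315,-15],[0,0,-27],1],[[-352,-315,-15],[0,0,-27],1],[[-352,-315,-15],[0,0,-27],1],[[-352,-315,-15],[0,0,-27],1],[[-352,-315,-15],[0,0,-27],1],[[-352,-315,-15],[0,0,-27],1]])

```text
time: 1.4
tool_pos: [0.4199, 0.051, 0.2202]
ee_rot: [3.141, -0.001, -3.139]
wrist_force: [-0.6, -0.1, -0.4]
width: 0.0941
```

Run:
```python
from h import *
o=status.get_obs(); print(o['tool_pos'],o['ee_rot'],o['time'],o['joint_positions'])
im=snap('wrist','w1.png')
c,st,cn=blob(im,(5,150,120),(20,255,255),(0,0,640,480)); print(c,st,cv2.minAreaRect(cn))
c2,st,cb=blob(im,(105,120,40),(125,255,255),(0,0,640,480)); print(c2,st,cv2.approxPolyDP(cb,6,True).reshape(-1,2).tolist())
```

```text
[0.41987211 0.05102503 0.22018108] [ 3.14084517e+00 -7.89057097e-04 -3.13929492e+00] 1.4 [-1.39034419e-02 -2.01766293e-01  1.61627119e+00  7.43764352e-04
  1.72788878e+00 -1.58688114e+00]
[439.26861925 162.94728033] [ 418  142   47   44 1195] ((441.0, 163.5), (43.0, 46.0), 90.0)
[316.97881975 295.19843704] [  232   247   169    93 13692] [[395, 262], [385, 247], [325, 248], [322, 291], [312, 294], [305, 249], [248, 250], [232, 283], [241, 338], [393, 338]]
```

View pics/w1.png

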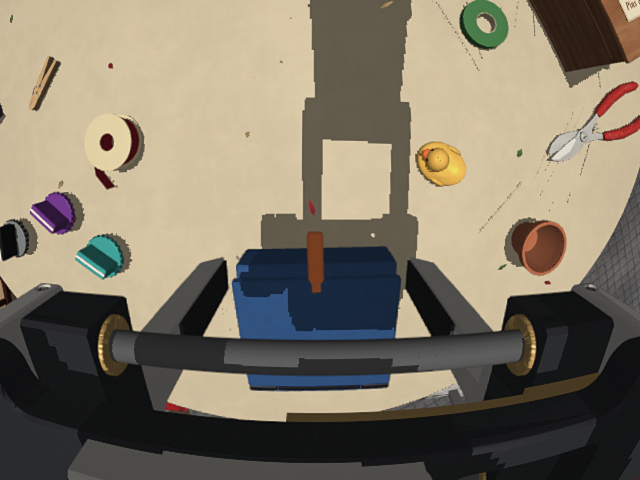

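The wrist view shows the tab from its tip (315,233) to where it meets the lid (317,290), in shade. The case front runs along row 249 and the tester is nearly aligned with the world axes.

Run:
```python
from h import *
o=dict(tool_pos=[.4199,.0510,.2202],ee_rot=[3.14084,-.00079,-3.1393])
im=cv2.imread('pics/w1.png')[:,:,::-1].copy()
c,st,cn=blob(im,(3,120,50),(20,255,255),(295,220,340,300)); p=cn.reshape(-1,2); print(c,p.min(0),p.max(0),cv2.minAreaRect(cn))
for nm,uv,z in(('tip',(315.5,232.5),.093),('root',(317,285),.087),('lidL',(234,280),.09),('lidR',(399,277),.09),('frontL',(248,250),.06),('frontR',(386,247),.06)): print(nm,onz('wrist',uv,z,o))
for nm,uv in (('tip',(315.5,232.5)),):print(tri(ray('wrist',uv,o),ray('side',(284.5,236))))
for nm,uv,z in(('backL',(272,188.5),.06),('backR',(337,187),.06),('tip',(305,266.5),.093)): print('top',nm,onz('top',uv,z))
```

```text
[315.13995485 259.56320542] [307 231] [323 292] ((315.0, 261.5), (61.0, 16.0), 90.0)
tip [0.43017777 0.05068922 0.093     ]
root [0.48100563 0.05215604 0.087     ]
lidL [ 0.47593766 -0.02323463  0.09      ]
lidR [0.47256356 0.12639996 0.09      ]
frontL [ 0.45667836 -0.01444971  0.06      ]
frontR [0.45326363 0.1185767  0.06      ]
(array([0.4309736 , 0.05041759, 0.09292443]), np.float64(0.001594578172834342))
top backL [0.62338241 0.1324286  0.06      ]
top backR [ 0.62610709 -0.02629949  0.06      ]
top tip [0.42807781 0.05041358 0.093     ]
```

Request:
move_arm(targets=[[[-25,0,50],[0,-8,0],0],[[-25,0,90],[0,-15,0],-0.2],[[-25,0,120],[0,-15,0],-0.2],[[-25,0,145],[0,-15,0],-0.2],[[-25,0,145],[0,-15,0],-0.2],[[-25,0,145],[0,-15,0],-1],[[-25,0,145],[0,-15,0],-1],[[-25,0,145],[0,-15,0],-1],[[-25,0,145],[0,-15,0],-1],[[-25,0,145],[0,-15,0],-1]])

```text
time: 2.7
tool_pos: [0.4459, 0.0498, 0.0762]
ee_rot: [-3.14, 0.264, -3.139]
wrist_force: [1.0, -4.4, 0.8]
width: 0.0133
```

Run:
```python
from h import *
o=status.get_obs(); print(o['tool_pos'],o['ee_rot'],o['time'],o['wrist_force'],o['width'])
# arc plan in tool axes of this pose
p=np.array(o['tool_pos']); ph=np.radians(-15)
z=lambda f:np.array([-np.sin(f),0,-np.cos(f)])
G=p-.019*z(ph); H=np.array([.612,p[1],.066]); v=G-H; r=np.hypot(v[0],v[2]); a0=np.arctan2(v[2],-v[0]); print('a0',np.degrees(a0),r)
A=R.from_euler('xyz',[np.pi,ph,np.pi]) 
A=R.from_euler('y',ph)*R.from_euler('xyz',[np.pi,0,np.pi])
for a in np.radians(np.r_[np.arange(15,110,7.5),108]):
    f=np.radians(np.interp(np.degrees(a),[9,108],[-15,15])); g=H+r*np.array([-np.cos(a),0,np.sin(a)])
    t=g+.019*z(f); print(round(np.degrees(a),1),(A.inv().apply(t-p)*1000).round(0),round(np.degrees(f-ph),1))
```

```text
[0.44590562 0.04975785 0.07619376] [-3.13957301  0.26356809 -3.13871344] 2.7 [ 1.00245819 -4.42767265  0.79459408] 0.013282270828980392
a0 9.476783654754803 0.17337813987520295
15.0 [ -7.   0. -15.] 1.8
22.5 [-19.   0. -34.] 4.1
30.0 [-33.   0. -51.] 6.4
37.5 [-49.   0. -66.] 8.6
45.0 [-68.   0. -79.] 10.9
52.5 [-87.   0. -89.] 13.2
60.0 [-108.    0.  -96.] 15.5
67.5 [-129.    0. -101.] 17.7
75.0 [-151.    0. -103.] 20.0
82.5 [-173.    0. -101.] 22.3
90.0 [-195.    0.  -97.] 24.5
97.5 [-216.    0.  -90.] 26.8
105.0 [-235.    0.  -81.] 29.1
108.0 [-243.    0.  -76.] 30.0
```

The tab is pinched (opening 13 mm). Now I'll swing the lid along the arc in two calls.

Request:
move_arm(targets=[[[-7,0,-15],[0,2,0],-1],[[-19,0,-34],[0,4,0],-1],[[-33,0,-51],[0,6.5,0],-1],[[-49,1,-66],[0,8.5,0],-1],[[-68,1,-79],[0,11,0],-1],[[-87,1,-89],[0,13,0],-1],[[-108,2,-96],[0,15.5,0],-1],[[-129,2,-101],[0,17.5,0],-1],[[-151,3,-103],[0,20,0],-1],[[-173,3,-101],[0,22,0],-1],[[-195,4,-97],[0,24.5,0],-1],[[-216,4,-90],[0,27,0],-1],[[-235,4,-81],[0,29,0],-1],[[-241,4,-78],[0,30,0],-1],[[-241,4,-78],[0,30,0],-1],[[-241,4,-78],[0,30,0],-1]])

```text
time: 4.7
tool_pos: [0.6585, 0.055, 0.2139]
ee_rot: [3.141, -0.26, -3.14]
wrist_force: [2.7, -1.8, 5.3]
width: 0.0127
```

Run:
```python
from h import *
o=status.get_obs(); print(o['tool_pos'],o['ee_rot'],o['time'],o['wrist_force'],o['width'])
s=snap('side','side1.png'); w=snap('top','top1.png')
cv2.imwrite('pics/c2.png',np.vstack([cv2.resize(s[140:290,250:410],None,fx=3,fy=3),cv2.resize(w[160:270,235:395],None,fx=3,fy=3)[:150]])[:600,:,::-1])
```

```text
[0.6584927  0.05501914 0.21390346] [ 3.14131981 -0.25985565 -3.13964786] 4.7 [ 2.65890501 -1.77415636  5.25141247] 0.012678711084527797
```

View pics/c2.png

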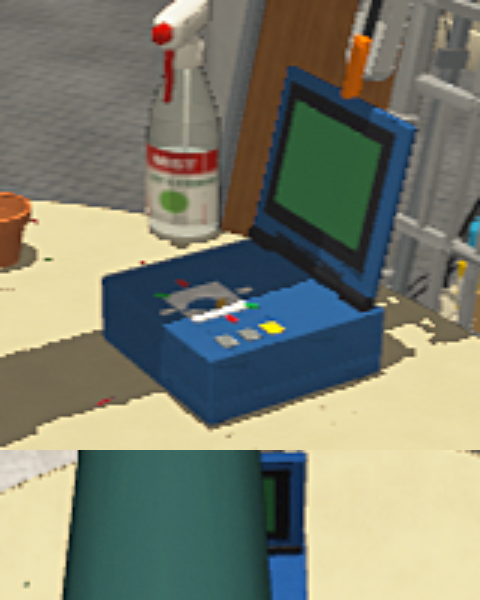

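The lid stands open and the well is visible on the deck. Pinch geometry gives about 106.5°. I'll let go, back off upward and look down at the well.

Request:
move_arm(targets=[[[0,0,0],[0,0,0],0],[[0,0,0],[0,0,0],0.5],[[0,0,0],[0,0,0],0.5],[[0,0,0],[0,0,0],0.5],[[0,0,-40],[0,0,0],0.5],[[0,0,-85],[0,0,0],0.5],[[50,0,-85],[0,-8,0],0.5],[[117,0,-65],[0,-15,0],0.5],[[117,-5,-58],[0,-15,0],0.5],[[117,-5,-58],[0,-15,0],0.5],[[117,-5,-58],[0,-15,0],0.5]])

```text
time: 6.18
tool_pos: [0.5604, 0.05, 0.3002]
ee_rot: [3.141, 0.002, -3.139]
wrist_force: [0.4, 1.1, -0.3]
width: 0.0704
```

Run:
```python
from h import *
o=status.get_obs(); print(list(o['tool_pos']),list(o['ee_rot']),o['time'],o['wrist_force'],o['width'])
w=snap('wrist','w2.png'); snap('side','side2.png')
cv2.imwrite('pics/c3.png',cv2.resize(w[150:450,160:480],(640,600))[:,:,::-1])
```

```text
[np.float64(0.5604050142596259), np.float64(0.05000456307814363), np.float64(0.30024012186546917)] [np.float64(3.1413773917617895), np.float64(0.0016539373118513723), np.float64(-3.1391465483205803)] 6.175 [ 0.40238021  1.14788903 -0.33420494] 0.07036500433658958
```

View pics/c3.png

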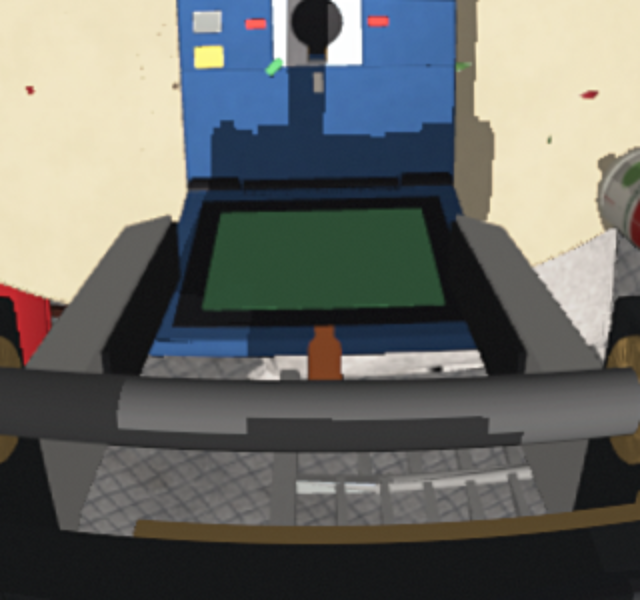

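The crop shows the well centre near crop (317,22), which is full pixel (318,161). The red marks either side give its centre and yaw.

Run:
```python
from h import *
o=dict(tool_pos=[.5604,.0500,.3002],ee_rot=[3.14138,.00165,-3.13915])
im=cv2.imread('pics/w2.png')[:,:,::-1].copy(); s=cv2.imread('pics/side2.png')[:,:,::-1].copy()
P=[]
for roi in((275,150,300,175),(335,145,365,172)):
    c,st,cn=blob(im,(170,120,120),(180,255,255),roi) if 0 else blob(im,(0,140,150),(8,255,255),roi); P.append(onz('wrist',c,.06,o)); print(c,st[4],P[-1])
print('mid',(P[0]+P[1])/2,'sep',np.linalg.norm(P[0]-P[1]),'yaw',np.degrees(np.arctan2(-(P[1]-P[0])[0],(P[1]-P[0])[1])))
x0,y0=290,130; g=cv2.cvtColor(im[y0:185,x0:345],cv2.COLOR_RGB2GRAY); m=(g<45).astype('uint8')
n,l,st,c=cv2.connectedComponentsWithStats(m); k=1+np.argmax(st[1:,4]); print('hole',c[k]+[x0,y0],st[k],onz('wrist',c[k]+[x0,y0],.06,o))
ct,st,cn=blob(im,(3,120,50),(20,255,255),(310,305,335,342)); print(ct,st)
cs,st2,cn2=blob(s,(5,150,100),(20,255,255),(350,140,390,180)); print(cs,st2)
sp=cn2.reshape(-1,2); root=sp[sp[:,1]>sp[:,1].max()-2].mean(0); print(root)
v=tri(ray('wrist',(322.5,314),o),ray('side',root)); print(v)
h=v[0]-[.612,0,.066]; print('ang',np.degrees(np.arctan2(h[2],-h[0])),np.hypot(h[0],h[2]))
cv2.imwrite('pics/c4.png',np.hstack([cv2.resize(im[130:190,285:365],(480,360),interpolation=2),cv2.resize(s[135:185,340:400],(300,360),interpolation=2)])[:,:,::-1])
```

```text
[287.5 161.5] 32 [0.51889208 0.01772753 0.06      ]
[348.33333333 160.33333333] 36 [0.51731413 0.08609245 0.06      ]
mid [0.5181031  0.05190999 0.06      ] sep 0.06838312290127041 yaw 1.3222215209309816
hole [316.         159.69628099] [ 16  11  20  38 484] [0.51689839 0.04975288 0.06      ]
[321.77806122 327.19387755] [  4   7  17  28 392]
[368.75838926 162.76510067] [ 14  12  15  25 149]
[377.         175.16666667]
(array([0.65625202, 0.04989862, 0.18676459]), np.float64(0.02925310778054269))
ang 110.1244548683793 0.1286169758337973
```

View pics/c4.png

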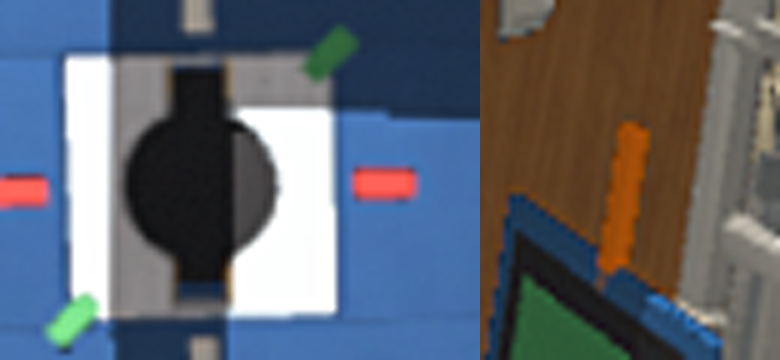

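Run:
```python
from h import *
for n,uv in(('root',(364.6,173.2)),('tip',(370.8,152.4))):
    o,d=ray('side',uv); p=o+d*(.054-o[1])/d[1]; h=p-[.612,0,.066]; print(n,p,'ang',np.degrees(np.arctan2(h[2],-h[0])),np.hypot(h[0],h[2]))
o=status.get_obs()
# view pose above cap: camera offset 71 toward robot; shift TCP a little beyond
print(rel(o['tool_pos'],o['ee_rot'],[.49,-.36,.22],[np.pi,0,np.pi]))
```

```text
root [0.64038076 0.054      0.19914955] ang 102.03250136959865 0.13614062286425965
tip [0.65439409 0.054      0.2460454 ] ang 103.2497058754036 0.18496920189174676
(array([  72.5, -409.8,   80. ]), array([0. , 0.1, 0.1]))
```

Lid angle is 102–103° by the side camera and 106.5° by the pinch geometry, so either way it is inside 96–113°. On to the cap.

Request:
move_arm(targets=[[[20,-60,0],[0,0,0],0.5],[[40,-120,0],[0,0,0],0.5],[[60,-180,10],[0,0,0],0.5],[[72,-240,20],[0,0,0],0.3],[[72,-300,40],[0,0,0],0.3],[[72,-360,60],[0,0,0],0.3],[[72,-410,80],[0,0,0],0.3],[[72,-410,80],[0,0,0],0.3],[[72,-410,80],[0,0,0],0.3],[[72,-410,80],[0,0,0],0.3]])

```text
time: 7.52
tool_pos: [0.49, -0.3595, 0.221]
ee_rot: [-3.14, 0.002, -3.137]
wrist_force: [-0.6, -0.2, 0.7]
width: 0.0609
```

Run:
```python
from h import *
o=status.get_obs(); print(list(o['tool_pos']),list(o['ee_rot']),o['time'],o['joint_positions'])
w=snap('wrist','w3.png')
cv2.imwrite('pics/c5.png',cv2.resize(w[160:340,220:420],(800,600) if 0 else (660,594),interpolation=2)[:,:,::-1])
```

```text
[np.float64(0.4899732868486666), np.float64(-0.359473646102281), np.float64(0.22100568722202357)] [np.float64(-3.1403487741713416), np.float64(0.0020364813637063772), np.float64(-3.1373243117545284)] 7.525 [-7.26485687e-01  2.12647452e-01  1.19826725e+00  4.38356516e-04
  1.72833122e+00 -2.30147981e+00]
```

View pics/c5.png

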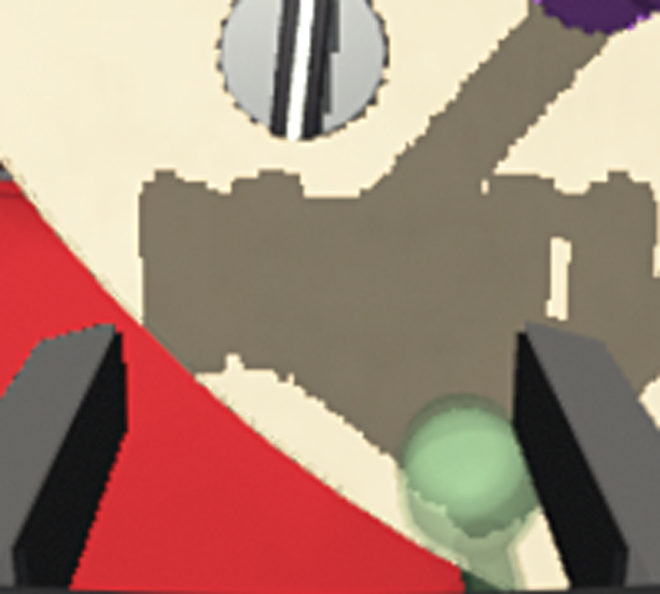

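The wrist crop shows the grey cap at full pixel about (312,174), with its bar near vertical and leaning a few degrees.

```bash
cat > cap.py <<'E'
from h import *
def cap(im,o,roi,zl,zd):
    x0,y0,x1,y1=roi; h=cv2.cvtColor(im[y0:y1,x0:x1],cv2.COLOR_RGB2HSV)
    m=cv2.inRange(h,(0,0,225),(180,25,255)); n,l,s,c=cv2.connectedComponentsWithStats(m); k=1+np.argmax(s[1:,4])
    p=np.argwhere(l==k)[:,::-1]+[x0,y0]; q=np.array([onz('wrist',u,zl,o)[:2] for u in p])
    u,sv,vt=np.linalg.svd(q-q.mean(0)); d=vt[0]*np.sign(vt[0][0]); t=(q-q.mean(0))@d
    print('line',s[k],q.mean(0),q.mean(0)+d*(t.max()+t.min())/2,'len',np.ptp(t),'yaw',np.degrees(np.arctan2(d[1],d[0])))
    m=cv2.inRange(h,(0,0,0),(180,45,225)); m=cv2.morphologyEx(m,3,np.ones((5,5)))
    cn=max(cv2.findContours(m,0,1)[0],key=cv2.contourArea).reshape(-1,2)+[x0,y0]
    q=np.array([onz('wrist',u,zd,o)[:2] for u in cn]); cc,r=cv2.minEnclosingCircle((q*1000).astype('float32')); print('disc',cc,r)
E
python3 - <<'E'
from cap import *
o=dict(tool_pos=[.48997,-.35947,.2210],ee_rot=[-3.14035,.00204,-3.13732])
im=cv2.imread('pics/w3.png')[:,:,::-1].copy()
cap(im,o,(275,125,348,208),.054,.024)
for z in(.05,.1):print('bottle',onz('wrist',(360,300),z,o))
E
```

```text
line [ 32  32   8  46 164] [ 0.45976673 -0.36486723] [ 0.46034804 -0.36492815] len 0.042772951757343 yaw -5.982638160762996
disc (460.3443908691406, -365.14544677734375) 26.7403507232666
bottle [ 0.58475177 -0.31364914  0.05      ]
bottle [ 0.56093535 -0.3201779   0.1       ]
```

Request:
move_arm(targets=[[[30,-5,40],[0,0,6],0],[[30,-5,90],[0,0,6],0],[[30,-5,140],[0,0,6],0],[[30,-5,180],[0,0,6],0],[[30,-5,193],[0,0,6],0],[[30,-5,193],[0,0,6],0],[[30,-5,193],[0,0,6],-1],[[30,-5,193],[0,0,6],-1],[[30,-5,193],[0,0,6],-1],[[30,-5,193],[0,0,6],-1],[[30,-5,193],[0,0,6],-1],[[30,-5,193],[0,0,6],-1],[[30,-5,160],[0,0,6],-1],[[30,-5,100],[0,0,6],-1],[[30,-5,50],[0,0,6],-1],[[30,-5,23],[0,0,6],-1],[[30,-5,23],[0,0,6],-1],[[30,-5,23],[0,0,6],-1]])

```text
time: 9.82
tool_pos: [0.4581, -0.3647, 0.1941]
ee_rot: [3.139, -0.003, 3.039]
wrist_force: [0.2, 0.0, -0.7]
width: 0.0136
```

Run:
```python
from h import *
o=status.get_obs(); print(list(o['tool_pos']),list(o['ee_rot']),o['time'],o['wrist_force'],o['width'])
snap('wrist','w4.png')
# target above the well; cap x axis should be tester yaw 1.3deg => tool yaw pi+1.3
print(rel(o['tool_pos'],o['ee_rot'],[.518,.0517,.198],[np.pi,0,np.pi+np.radians(1.3)]))
```

```text
[np.float64(0.4581481698514588), np.float64(-0.3646731483316756), np.float64(0.1941140198612831)] [np.float64(3.1392947483471816), np.float64(-0.002834345834736851), np.float64(3.0392785243288025)] 9.825 [ 0.24002955  0.0270777  -0.66072805] 0.013622328749566703
(array([-17. , 420.3,  -3. ]), array([ 0.1, -0.2, -7.2]))
```

View pics/w4.png

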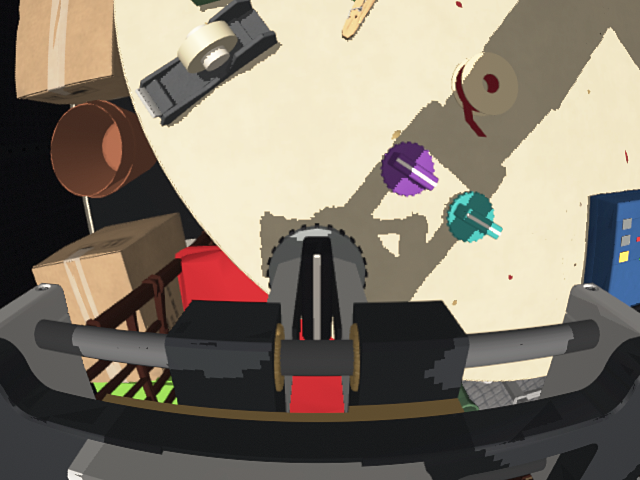

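The cap is held with its bar between the fingers. The near end of the white line is at about (317,254). I'll work out the cap's offset in the tool frame.

```bash
python3 - <<'E'
from h import *
T=viewer.camera_model('wrist'); 
ob=dict(tool_pos=[0,0,0],ee_rot=[0,0,0])
im=cv2.imread('pics/w4.png')[:,:,::-1]
print(im[230:262:2,317].sum(1)//3, im[222:246:2,300].sum(1)//3)
for r in(250,254,256): print('line end',r,onz('wrist',(317,r),-.026,ob)*1000)
for r in (224,227,230): print('rim',r,onz('wrist',(317,r),.004,ob)*1000)
E
python3 - <<'E'
import cv2
im=cv2.imread('pics/w4.png'); cv2.imwrite('pics/c6.png',cv2.resize(im[215:325,255:380],(625,550),interpolation=2))
E
```

```text
[193 187 190  91  19  21  17  20  19  19  22  15 123 255 146 146] [115 117 103  76  92 192 187 186 186 166  77  81]
line end 250 [ 22.73951318   0.55172305 -26.        ]
line end 254 [ 20.9333257    0.55397257 -26.        ]
line end 256 [ 20.02544351   0.55510913 -26.        ]
rim 224 [26.93465954  0.58580422  4.        ]
rim 227 [25.37706663  0.58765447  4.        ]
rim 230 [23.81315303  0.58952251  4.        ]
```

View pics/c6.png

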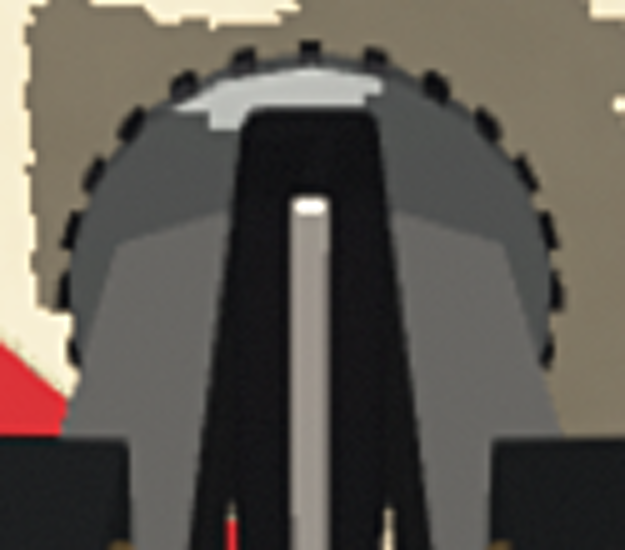

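The cap sits centred in the jaws to about 1 mm. Moving over the well.

Request:
move_arm(targets=[[[-2,50,-10],[0,0,-1],-1],[[-4,105,-10],[0,0,-2],-1],[[-6,160,-10],[0,0,-3],-1],[[-8,215,-10],[0,0,-4],-1],[[-10,270,-10],[0,0,-5],-1],[[-13,325,-10],[0,0,-6],-1],[[-15,375,-10],[0,0,-7],-1],[[-17,420,-10],[0,0,-7.2],-1],[[-17,420,30],[0,0,-7.2],-1],[[-17,420,75],[0,0,-7.2],-1],[[-17,420,75],[0,0,-7.2],-1],[[-17,420,75],[0,0,-7.2],-1]])

```text
time: 11.38
tool_pos: [0.5189, 0.0507, 0.122]
ee_rot: [3.142, 0.0, -3.118]
wrist_force: [0.1, 1.0, 0.8]
width: 0.0135
```

Run:
```python
from h import *
o=status.get_obs(); print(list(o['tool_pos']),list(o['ee_rot']),o['time'],o['wrist_force'],o['width'])
w=snap('wrist','w5.png'); s=snap('side','side5.png')
cv2.imwrite('pics/c7.png',np.hstack([cv2.resize(w[170:300,250:385],(540,520),interpolation=2)[:,:,::-1],cv2.resize(s[160:290,300:365],(260,520),interpolation=2)[:,:,::-1]]))
print(rel(o['tool_pos'],o['ee_rot'],[.518,.0515,.112],[np.pi,0,np.pi+np.radians(1.3)]))
```

```text
[np.float64(0.5188632815138039), np.float64(0.050654737097235565), np.float64(0.12195906606475204)] [np.float64(3.1415120300421733), np.float64(5.4298149642750815e-05), np.float64(-3.11848962733712)] 11.375 [0.09643398 1.04972139 0.84450608] 0.01354194278068319
(array([ 0.8,  0.9, 10. ]), array([0., 0., 0.]))
```

View pics/c7.png

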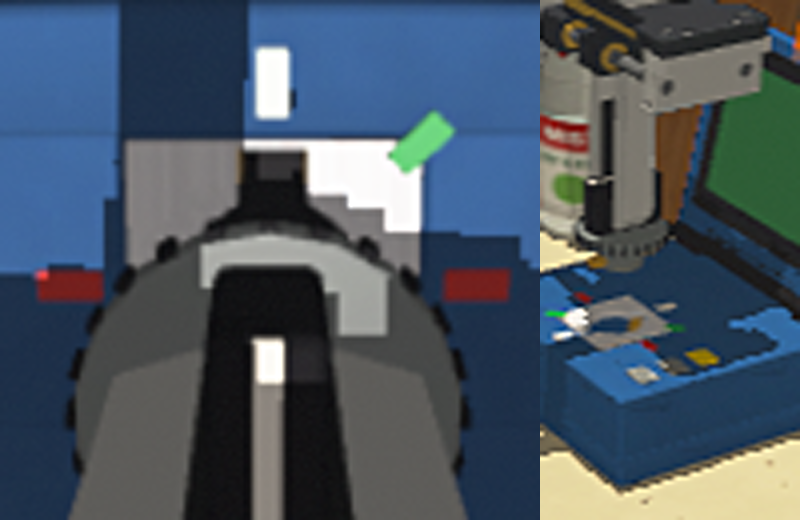

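Aligned within about 1 mm. Lowering with a small correction, watching the force.

Request:
move_arm(targets=[[[1,1,10],[0,0,0],-1],[[1,1,20],[0,0,0],-1],[[1,1,28],[0,0,0],-1],[[1,1,34],[0,0,0],-1],[[1,1,38],[0,0,0],-1],[[1,1,42],[0,0,0],-1],[[1,1,42],[0,0,0],-1]])

```text
time: 12.35
tool_pos: [0.5174, 0.0518, 0.0792]
ee_rot: [3.141, -0.0, -3.118]
wrist_force: [-0.2, -0.2, -0.4]
width: 0.014
```

Request:
move_arm(targets=[[[0,0,4],[0,0,0],-1],[[0,0,7],[0,0,0],-1],[[0,0,8.5],[0,0,0],-1],[[0,0,8.5],[0,0,0],-1],[[0,0,8.5],[0,0,0],-1]])

```text
time: 12.98
tool_pos: [0.5177, 0.0518, 0.0711]
ee_rot: [3.142, 0.0, -3.118]
wrist_force: [0.4, 0.6, 0.0]
width: 0.0139
```

Run:
```python
from h import *
o=status.get_obs(); print(list(o['tool_pos']),list(o['ee_rot']),o['time'],o['wrist_force'],o['wrist_torque'],o['width'])
```

```text
[np.float64(0.5176900011258068), np.float64(0.05176368966255096), np.float64(0.07105473025724467)] [np.float64(3.141516991692826), np.float64(0.00028412579215086886), np.float64(-3.1182193427731244)] 12.975 [0.44575753 0.5864944  0.04347807] [-0.00042307  0.05660813  0.02098718] 0.013870680496437384
```

Request:
move_arm(targets=[[[0,0,1],[0,0,0],-1],[[0,0,2],[0,0,0],-1],[[0,0,2],[0,0,0],-1],[[0,0,2],[0,0,0],-1]])

```text
time: 13.48
tool_pos: [0.5177, 0.0518, 0.071]
ee_rot: [-3.142, 0.001, -3.118]
wrist_force: [-4.0, 0.1, 8.3]
width: 0.0135
```

Home: 8 N contact at the expected height. Easing slightly and turning 45° clockwise.

Request:
move_arm(targets=[[[0,0,-0.7],[0,0,0],-1],[[0,0,-0.7],[0,0,0],-1],[[0,0,-0.7],[0,0,6],-1],[[0,0,-0.7],[0,0,12],-1],[[0,0,-0.7],[0,0,18],-1],[[0,0,-0.7],[0,0,24],-1],[[0,0,-0.7],[0,0,30],-1],[[0,0,-0.7],[0,0,36],-1],[[0,0,-0.7],[0,0,41],-1],[[0,0,-0.7],[0,0,45],-1],[[0,0,-0.7],[0,0,45],-1],[[0,0,-0.7],[0,0,45],-1]])

```text
time: 14.98
tool_pos: [0.5185, 0.0517, 0.071]
ee_rot: [3.14, 0.002, 2.38]
wrist_force: [-1.3, 0.2, 5.2]
width: 0.0138
```

Run:
```python
from h import *
o=status.get_obs(); print(list(o['tool_pos']),np.degrees(o['ee_rot']),o['time'],o['wrist_force'],o['wrist_torque'],o['width'])
w=snap('wrist','w6.png'); s=snap('side','side6.png')
cv2.imwrite('pics/c8.png',np.hstack([cv2.resize(w[150:310,230:400],(510,480),interpolation=2)[:,:,::-1],cv2.resize(s[140:290,290:390],(290,480),interpolation=2)[:,:,::-1]]))
```

```text
[np.float64(0.5184511571186207), np.float64(0.05174003542556132), np.float64(0.07101365153483923)] [1.79910082e+02 9.74766697e-02 1.36348192e+02] 14.975 [-1.30711125  0.22051088  5.18812774] [-0.11165271  0.35096055  0.08077606] 0.013817641752045385
```

View pics/c8.png

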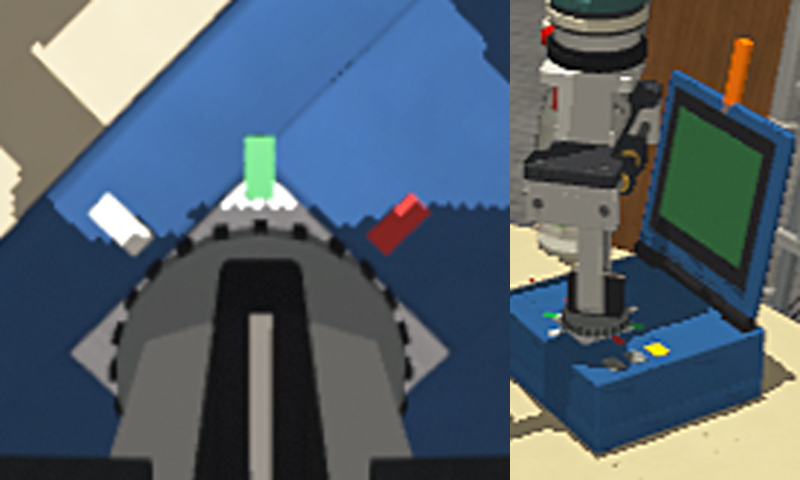

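The bar points straight at the green mark (crop column 260 for both). The disc lies on the deck, the lid still stands, and a wrist moment of 0.08 N m shows the spring is being driven. Handing in.

```bash
python3 -c "
from h import *
print(order.close_job())"
```

```text
the job is handed in; nothing more can be done
None
```

The job is handed in: the lid stands open and the gripper is still holding the cap at the green marks. The hand-in gives no verdict, so these are my own last checks, taken at about 15 s of the 61 s allowed.

- **Lid:** I swung it up by the orange tab and let go. My two angle estimates disagree: about 106.5° from the pinch geometry and 102–103° from the side camera. Both are inside the limit, and the lid had not visibly moved in the last picture.
- **Cap seating:** The grey cap slid into the entry slots without resistance and stopped on the deck at the expected height. I pressed with about 8 N to confirm it was home, then eased that to about 5 N.
- **Cap turn:** I turned it 45° clockwise; the tool's heading puts it 45° from the slots. The picture shows the bar in line with the green mark. The wrist feels about 0.08 N m, close to the 0.09 N m half-way spring value, so the lugs appear to be driving the ring.
- **Grip:** The fingers are still closed on the 14 mm bar, reading 13.8 mm.
- **Pot, duck and ribbon:** I kept the arm well clear of all three, but did not measure their positions again at the end.

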